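Dial open the glaze-oxide strongbox

TASK

Unlock the steel oxide box on the pottery bench: reading the dial as a clock face with 12 at the double mark, turn its pointer left (anticlockwise) to 10, right to 1, then left to 11, pausing half a second on each number. The lock is worn, so its slot lies somewhat beyond the 11: creep on to the left and feel for it by pushing the dial down lightly, never with more than 25 N, until the dial drops fully home. Then draw the bolt by its knob all the way out of its keeper, let go, leave the dial down, and do not disturb the other things on the box and the bench.

Things in the scene. Friction and masses are not known exactly. Their poses are not given: they have to be found in the camera images.
- case: Flat grey steel strongbox fixed to the bench, 206 (its x) by 296 (its y) by 110 mm high; origin under its centre, z up, x towards the lid's hinges (away from the robot at yaw 0). On the flat lid, 110 mm up, are the dial at x +15, y +60 mm and the bolt, lying along x at y -85 mm.
- mark_12 (a point): The double, longer mark of the dial's flat scale plate (116 mm across, 12 marks as on a clock, no figures), on the lid 46 mm from the dial's axis towards the case's +x. Seen from above, 3 o'clock is towards the case's -y. Axes as the case's.
- dial (a joint): Turn of the dial, rad: 0 with the pointer at 12, growing as it turns left (anticlockwise from above). One clock number is 0.524: 10 is +1.047, 11 is +0.524, 1 is -0.524. End stops at 9 (+1.571) and 3 (-1.571). Friction 0.06 N m; stays where it is left.
- press (a joint): How far the dial is pushed down, m: 0 up, 0.008 home. Takes 4 N; no spring, stays as left. Off the slot a pin inside meets a rigid plate at 0.002 and goes no deeper. The unseen slot lies 0.10 to 0.40 rad left of the 11 mark, differing each time, and takes the pin within about 0.025 rad either side. Over 25 N on the pin breaks the lock. The bolt is blocked until the dial is home.
- dial_grip (a point): On the dial's axis, 13 mm below the top of its upright black grip bar; x along the pointer, z up. Bar: 14 mm thick, 48 mm long along x (-27 to +21 mm), 36 mm tall, on a steel disc 64 mm across and 8 mm thick whose top is 23 mm below this point and 19 mm above the lid (dial up). Moves down with the dial.
- dial_pointer (a point): Outer end of the dial's white pointer line, on top of the disc at its rim, 32 mm from the axis. A white line on the bar's top is at the same end.
- bolt (a joint): Travel of the bolt, m: 0 shot into its keeper, 0.040 fully drawn (end stop). Slides along the case's -x (towards the robot at yaw 0) against 4 N of friction, stays where it is left. Blocked unless the dial is home.
- bolt_grip (a point): On the axis of the bolt's upright black knob, 18 mm below its top. The knob is 18 mm square, 44 mm tall, its sides along the case's axes, on a flat bar 18 mm wide whose top is 26 mm below this point and 10 mm above the lid. Two staples, 32 mm wide and 17 mm tall, hold the bar at x -62 and +62 mm of the case; the knob starts at x +10 mm.
- test_cup: Loose clay test cup, 40 mm wide and 34 mm tall, standing on the lid near the case's x -68, y -8 mm; origin under its centre. Not to be disturbed.
- rib: Loose flat steel potter's rib, 35 x 60 x 5 mm, lying on the lid near the case's x -76, y +104 mm; origin under its centre. Not to be disturbed.
- flowerpot: Loose grey clay flowerpot, 140 mm wide, 120 mm tall, on the bench left of the box; origin under its centre. Not to be disturbed.
- bowl: Loose white bowl, 120 mm wide, 50 mm tall, on the bench far left of the box; origin under its centre. Not to be disturbed.
- oxide_jar: Loose amber glass jar, 60 mm wide, 85 mm tall, on the bench right of the box; origin under its centre. Not to be disturbed.
- oxide_jar2: Loose clear glass jar, 60 mm wide, 85 mm tall, farther back on the right; origin under its centre. Not to be disturbed.
- glaze_brush: Loose brush lying on the bench at the near left. Not to be disturbed.

How it is judged:
By the outcome, as a careful person would: the job done as asked, in the order asked, and still so for the second after the job is handed in, with the robot touching nothing.
It also fails if it takes over 72 s, if anything falls off the work surface, if the arm or the gripper's body presses on something with over 40 N, if the wrist force passes 120 N, or if a joint passes its speed limit or range.

ROBOT

A 6-joint arm with a two-finger parallel gripper is mounted at the origin on the work surface. World frame = base frame: x ahead of the robot, y to its left, z up, the work surface at z = 0. Lengths are in m, angles in degrees, forces in N, time in s.
With the tool pointing down it reaches from about 0.25 to 0.725 m from the base axis. Payload 9.7 kg.
Tool frame: the origin (TCP) lies on the centre line of the jaws, within the pads' length; the fingertips stand 17 mm ahead of it and the grasp point (between the pads) lies 2 mm behind it (bot.nose_length is the distance from the TCP to the fingertips, in m); x points along the fingers, y is the direction in which the jaws open and shut, and the axes are right-handed (so a half turn about x gives the same grasp; the last joint's range is limited). The gripper opens to 85 mm and grips with 20 to 120 N. Pads are 22 mm wide; open, the fingers measure 114 mm over their backs; the gripper's body (76 mm by 85 mm) begins 54 mm behind the grasp point. The pads swing forward as they close: fully open they stand 13 mm farther back than shut.
Start: joints at [-74.542, 4.979, 10.078, 95.1, 0, 90], TCP at [0.147, -0.53, 0.248] pointing down, gripper open.
Joint ranges: [-179.16, 179.16], [-48.56, 103.87], [-65.8, 70.77], [-126.05, 130.52], [-82.76, 87.17], [-180, 180]. Speed limits (degrees/s): [127.2, 127.2, 147.25, 180, 180, 180].

INTERFACE

Orientations are given as [roll, pitch, yaw] about the fixed x, y, z axes, in that order (R = Rz(yaw) Ry(pitch) Rx(roll)).
In Python, from workcell import bot, viewer, ticket gives the robot as it stands.
- The arm moves only by the tool jog_arm, never from a script. Its argument "deltas" is a list of rows, each an object of numbers: "fingers": the opening, from 0 (shut) to 1 (fully open); "x", "y", "z": the shift along the world's x, y, z in mm; "twist": the turn about the world's z in degrees. A call has 1 to 10 rows; each row is the pose to reach, as a shift and turn from the pose measured when the call began; what a row does not reach only later rows make up. A row lasts 1/10 s, in which the tool goes at most 50 mm and 8.59 degrees, less where a joint would pass 70% of its speed; a pose out of reach is approached as far as the arm can. A call with a gripper value outside its range is refused whole. The fingers move at their own pace and stop on an object; "grip_force" is the grip in N (left out, the last holds). Time passes only in rows, so rows that repeat a pose let the fingers close. It gives the time, the measured TCP pose, the force and the opening at its end, in the units of the state.
- bot.get_obs(): the state, without advancing time (a new reading comes with each control period).
- viewer.camera(name): name is "scene" or "top"; returns a dict with "image" (420x560x3 uint8, red, green, blue), "fovy" (degrees; the focal length in pixels is half the picture's height over the tangent of half this angle, whatever the lens; pixels are square), "cx", "cy" (the principal point, pixels), "world_to_cam" (4x4, takes a point from world to camera coordinates). Camera axes: x right, y down, z forward; pixel columns grow to the right and rows downward; lengths in m; the calibration is good to about 2 mm. A picture is of the moment at which its call begins. There is no depth.
- ticket.job_done(): hands the job in, once; it reports no verdict.
The state is a dict: "time": time; "q": joint angles; "qd": joint speeds; "joint_efforts": joint torques, N m; "ee_pos": TCP position; "tcp_rot": TCP orientation; "wrist_force": force on the tool from outside, world axes, zero at the start; "torque": the same for the moment, N m; "opening": finger opening in m.
Only numpy, scipy, OpenCV 4.12 (cv2) and the standard library are available. Lean on these libraries where they do the work, as an engineer would, in place of code of your own. Each camera call takes 0.05 s, during which the arm holds its last target.

## Working session

There is one attempt and no reset: what is moved stays moved. The work goes in short steps, Python scripts to look and compute and a tool call to move; the robot and the scene stay as the last step left them, time stands still between calls to the robot, and variables do not carry over. Pictures are saved under pics/ and viewed, and the job is handed in when it is done.

Besides the shell and the picture viewer there is one more tool, called after "Emit:" as a command line: name --argument value ..., lists and objects as JSON in quotes. jog_arm: Moves the arm, as the interface text tells. Its arguments: {"type":"object","properties":{"deltas":{"type":"array"},"grip_force":{"type":"number"}},"required":["deltas"]}

```bash
mkdir -p pics; ls; python3 - <<'E'
from workcell import bot, viewer, ticket
import cv2
print(bot.get_obs(), bot.nose_length)
for n in ("scene","top"):
    c=viewer.camera(n)
    cv2.imwrite(f"pics/{n}0.png",c["image"][:,:,::-1])
    print(n,c["fovy"],c["cx"],c["cy"],c["world_to_cam"], [k for k in c])
E
```

```text
pics
{'time': 0.0, 'q': array([-7.45409288e+01,  5.01023668e+00,  1.00350369e+01,  9.50985621e+01,
        2.17052465e-04,  8.99998437e+01]), 'qd': array([ 0.06039371,  0.06475417, -0.0182586 ,  0.01043827, -0.02934934,
        0.08265904]), 'joint_efforts': array([-1.10144963e-03, -5.20388889e+01,  4.64801931e+01,  1.62198994e-02,
        1.86946863e-05,  5.85488436e-06]), 'ee_pos': array([ 0.14655078, -0.5299109 ,  0.24759655]), 'tcp_rot': array([-90.16875471,  89.92623772, 105.29047264]), 'wrist_force': array([-0.10519159, -0.07885459,  0.35118682]), 'torque': array([ 0.02092939, -0.04304179,  0.03803981]), 'opening': 0.08462324344580156} 0.017
scene 42.19987861927203 286.1158887174747 211.2924831948088 [[ 0.65935923  0.75181563 -0.00432089 -0.30118182]
 [ 0.39988023 -0.35555922 -0.84479195 -0.08667104]
 [-0.63666412  0.55529353 -0.53507746  2.20794968]
 [ 0.          0.          0.          1.        ]] ['image', 'fovy', 'cx', 'cy', 'world_to_cam']
top 47.72157839256156 280.5519760053058 209.42646128181025 [[ 0.01779679 -0.99972012  0.01558692 -0.02436616]
 [-0.99277631 -0.0195189  -0.11838161  0.47234301]
 [ 0.11865272 -0.01336751 -0.99284583  1.282913  ]
 [ 0.          0.          0.          1.        ]] ['image', 'fovy', 'cx', 'cy', 'world_to_cam']
```

View pics/scene0.png

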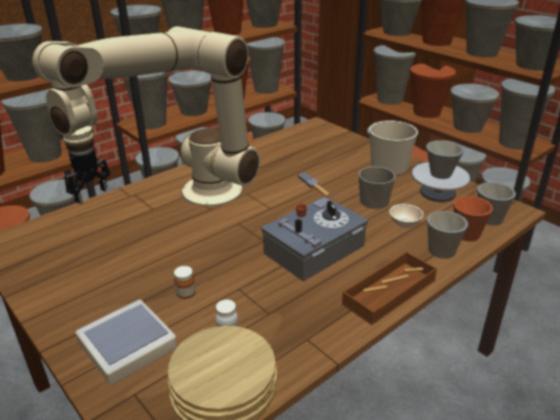

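View pics/top0.png

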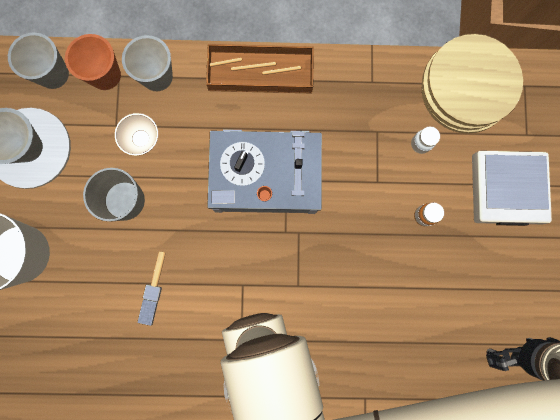

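```bash
python3 - <<'E'
import cv2
im=cv2.imread("pics/top0.png")
c=im[100:310,170:420]
cv2.imwrite("pics/top0c.png",cv2.resize(c,None,fx=2.8,fy=2.8,interpolation=cv2.INTER_CUBIC))
E
```

```text
(no output)
```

View pics/top0c.png

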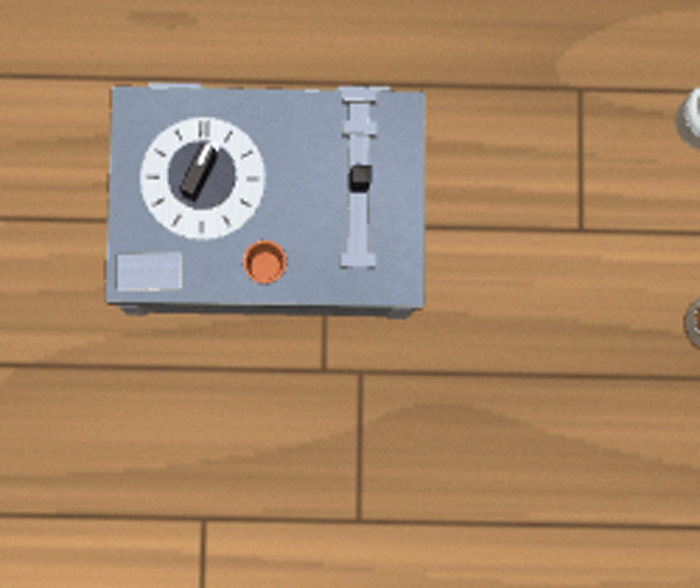

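```bash
cat > h.py <<'E'
import numpy as np, cv2
from workcell import bot, viewer, ticket
def ray(c,u,v,z):
    H=c["image"].shape[0]; f=H/2/np.tan(np.radians(c["fovy"])/2)
    T=c["world_to_cam"]; R=T[:3,:3]; o=-R.T@T[:3,3]
    d=R.T@np.array([(u-c["cx"])/f,(v-c["cy"])/f,1.]); return o+d*(z-o[2])/d[2]
def proj(c,p):
    H=c["image"].shape[0]; f=H/2/np.tan(np.radians(c["fovy"])/2)
    q=c["world_to_cam"]@np.append(p,1); return np.array([c["cx"]+f*q[0]/q[2],c["cy"]+f*q[1]/q[2]])
E
python3 - <<'E'
from h import *
c=viewer.camera("top"); im=c["image"]
g=im.astype(int)
hsv=cv2.cvtColor(im,cv2.COLOR_RGB2HSV)
# plate
x0,y0=170,100
sub=hsv[y0:310,x0:420]
m=((sub[...,2]>195)&(sub[...,1]<35)).astype(np.uint8)
n,l,s,ce=cv2.connectedComponentsWithStats(m)
for i in range(1,n):
    if s[i,4]>15: print("white",s[i],ce[i]+[x0,y0])
cs,_=cv2.findContours(m,cv2.RETR_EXTERNAL,cv2.CHAIN_APPROX_NONE)
k=max(cs,key=cv2.contourArea); e=cv2.fitEllipse(cv2.convexHull(k)); print(e)
u,v=e[0][0]+x0,e[0][1]+y0
P=ray(c,u,v,.111); print("plate",P, "diam", np.linalg.norm(ray(c,u-e[1][0]/2,v,.111)-ray(c,u+e[1][0]/2,v,.111)))
# lid: grayish blue
m=((sub[...,0]>95)&(sub[...,0]<125)|(sub[...,1]<60)).astype(np.uint8)
cs,_=cv2.findContours(m,cv2.RETR_EXTERNAL,cv2.CHAIN_APPROX_NONE)
k=max(cs,key=cv2.contourArea); r=cv2.minAreaRect(k); print("rect",r, cv2.boundingRect(k))
ap=cv2.approxPolyDP(cv2.convexHull(k),4,True)[:,0]+[x0,y0]
for p in ap: print(p,ray(c,*p,.11))
# black
m=(sub[...,2]<60).astype(np.uint8)
n,l,s,ce=cv2.connectedComponentsWithStats(m)
for i in range(1,n):
    if s[i,4]>8: print("black",s[i],ce[i]+[x0,y0])
# zooms
cv2.imwrite("pics/dial_z.png",cv2.resize(im[135:190,213:273,::-1],None,fx=10,fy=10,interpolation=cv2.INTER_NEAREST))
cv2.imwrite("pics/bolt_z.png",cv2.resize(im[125:215,270:330,::-1],None,fx=6.5,fy=6.5,interpolation=cv2.INTER_NEAREST))
E
```

```text
white [122  31   9   5  28] [295.92857143 132.96428571]
white [246  32   4  14  34] [417.67647059 138.32352941]
white [126  37   8   8  22] [299.22727273 140.86363636]
white [ 50  42  45  44 981] [242.09683996 163.62793068]
white [125  69   6   9  31] [297.29032258 172.90322581]
white [124  78  10  17  56] [297.91071429 185.89285714]
white [ 42  90  23  14 121] [224.09090909 197.54545455]
((71.9543685913086, 63.20406723022461), (43.559410095214844, 44.50121307373047), 85.18439483642578)
plate [0.58246574 0.08861545 0.111     ] diam 0.11369422859299345
rect ((94.96469116210938, 70.89171600341797), (113.64038848876953, 82.3465576171875), 1.2319773435592651) (38, 29, 114, 85)
[210 131] [0.66729794 0.1751063  0.11      ]
[321 133] [ 0.66840383 -0.11767335  0.11      ]
[321 208] [ 0.46873218 -0.11921064  0.11      ]
[308 213] [ 0.45502993 -0.08562068  0.11      ]
[208 207] [0.46557397 0.17313007 0.11      ]
black [65 53 13 19 55] [241.70909091 163.29090909]
black [125  61   7   7  24] [297.375 165.375]
```

View pics/dial_z.png

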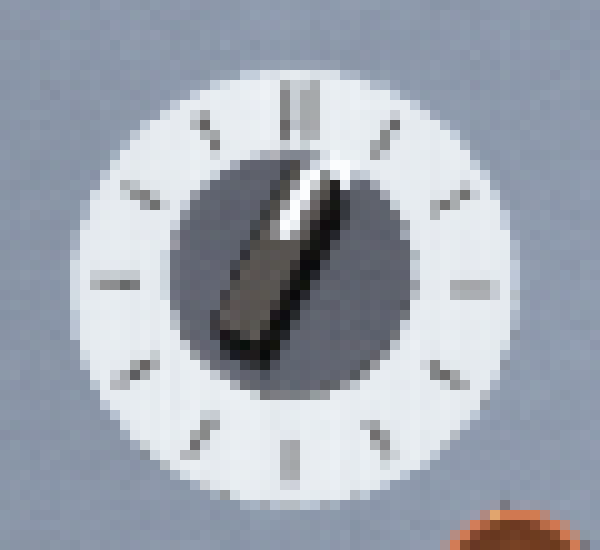

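View pics/bolt_z.png

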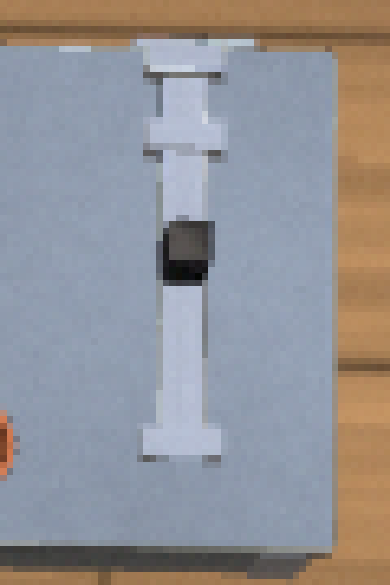

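```bash
python3 - <<'E'
from h import *
from scipy.spatial.transform import Rotation as Ro
o=bot.get_obs(); R=Ro.from_euler('xyz',o["tcp_rot"],degrees=True).as_matrix(); print(R.round(3))
y=R[:,1]; print("jaw axis deg",np.degrees(np.arctan2(y[1],y[0])))
c=viewer.camera("top")
im=c["image"]
# dial bar ends on the top (z .165), pixel centres from zoom
a=ray(c,24.5+213-.5,32+135-.5,.165); b=ray(c,31.8+213-.5,17.2+135-.5,.165); print("bar",a,b,np.linalg.norm(b-a),np.degrees(np.arctan2((b-a)[1],(b-a)[0])))
# pointer end: white area
print("knob",ray(c,190/6.5+270-.5,240/6.5+125-.5,.164))
k=[ray(c,u/6.5+270-.5,v/6.5+125-.5,.164) for u,v in((168,222),(213,222),(213,262),(166,262))]; print(np.array(k).round(4))
# bolt bar centre line at z .12
for v in (100,180,300,420):print("bar",ray(c,184/6.5+270-.5,v/6.5+125-.5,.12))
# 12, 6, 3, 9 marks
for n,(u,v) in dict(m12=(300,110),m6=(289,460),m3=(474,289),m9=(115,282),disc=(291,275)).items(): print(n,ray(c,u/10+213-.5,v/10+135-.5,.129 if n=="disc" else .111))
E
```

```text
[[-0.     0.267 -0.964]
 [ 0.001 -0.964 -0.267]
 [-1.    -0.001  0.   ]]
jaw axis deg -74.54106407877295
bar [0.56207531 0.09689277 0.165     ] [0.60018783 0.07971647 0.165     ] 0.04180417716072097 -24.259825454964265
knob [ 0.57848926 -0.05707588  0.164     ]
[[ 0.5854 -0.0485  0.164 ]
 [ 0.5858 -0.0659  0.164 ]
 [ 0.57   -0.0661  0.164 ]
 [ 0.5697 -0.0479  0.164 ]]
bar [ 0.64569254 -0.05612987  0.12      ]
bar [ 0.61281963 -0.05657348  0.12      ]
bar [ 0.56389526 -0.05723369  0.12      ]
bar [ 0.51542715 -0.05788775  0.12      ]
m12 [0.62983049 0.08848312 0.111     ]
m6 [0.5366026  0.08879897 0.111     ]
m3 [0.58293817 0.04174613 0.111     ]
m9 [0.58281306 0.13548217 0.111     ]
disc [0.58168704 0.08833459 0.129     ]
```

Emit:
jog_arm --deltas '[{"x": 20, "y": 40, "z": 10, "twist": 5}, {"x": 40, "y": 80, "z": 20, "twist": 10}, {"x": 60, "y": 120, "z": 20, "twist": 10}]'

```text
validation failed for argument at $.de...
```

```bash
python3 -c "
from h import *
o=bot.get_obs();print(o['q'].round(2),o['ee_pos'],o['tcp_rot'])"
```

```text
[-74.54   5.    10.05  95.1   -0.    90.  ] [ 0.14654788 -0.52998685  0.24784856] [-88.3807271   89.95312327 107.07456199]
```

Emit:
jog_arm --deltas '[{"fingers": 1, "x": 20, "y": 40, "z": 10, "twist": 5}, {"fingers": 1, "x": 40, "y": 80, "z": 20, "twist": 10}, {"fingers": 1, "x": 60, "y": 120, "z": 20, "twist": 10}]'

```text
time: 0.5
ee_pos: [0.2069, -0.4089, 0.2686]
tcp_rot: [136.4, 90.0, -18.1]
wrist_force: [0.3, -0.0, -0.4]
opening: 0.0851
```

```bash
python3 -c "
from h import *
o=bot.get_obs();print(o['time'],o['q'].round(2),o['ee_pos'],o['tcp_rot'])"
```

```text
0.5 [-6.316e+01 -7.020e+00  5.300e-01  9.755e+01  1.000e-02  9.126e+01] [ 0.20692514 -0.40889219  0.26863515] [136.37387751  89.98852322 -18.05227949]
```

Emit:
jog_arm --deltas '[{"fingers": 0.6, "x": 35, "y": 45, "z": 0, "twist": 8}, {"fingers": 0.6, "x": 70, "y": 90, "z": 0, "twist": 16}, {"fingers": 0.6, "x": 105, "y": 135, "z": 0, "twist": 24}, {"fingers": 0.6, "x": 140, "y": 180, "z": 0, "twist": 32}, {"fingers": 0.6, "x": 175, "y": 225, "z": 0, "twist": 40}, {"fingers": 0.6, "x": 210, "y": 275, "z": 0, "twist": 48}, {"fingers": 0.6, "x": 240, "y": 315, "z": 0, "twist": 56}, {"fingers": 0.6, "x": 270, "y": 360, "z": 0, "twist": 64}, {"fingers": 0.6, "x": 300, "y": 400, "z": 0, "twist": 72}, {"fingers": 0.6, "x": 330, "y": 440, "z": 0, "twist": 80}]'

```text
time: 1.5
ee_pos: [0.5074, -0.008, 0.2687]
tcp_rot: [79.8, 90.0, 5.7]
wrist_force: [0.9, -0.9, 0.0]
opening: 0.0516
```

```bash
cat >> h.py <<'E'
from scipy.spatial.transform import Rotation as Ro
def st():
    o=bot.get_obs(); R=Ro.from_euler('xyz',o["tcp_rot"],degrees=True).as_matrix(); y=R[:,1]
    A=np.degrees(np.arctan2(y[1],y[0])); p=o["ee_pos"]
    print("t",round(o["time"],2),"pos",(p*1000).round(1),"A",A.round(2),"tilt",np.round(R[:2,0],4),"F",o["wrist_force"].round(2),"T",o["torque"].round(3),"open",round(o["opening"]*1000,1),"q",o["q"].round(1))
    print("to dial xy mm",(np.array([582.8,88.5])-p[:2]*1000).round(1),"dial ang if gripped (case yaw .4)",(A-90.4).round(2))
E
python3 -c "
from h import *
st()"
```

```text
t 1.5 pos [507.4  -8.  268.7] A 15.92 tilt [0.0006 0.0001] F [ 0.87 -0.91  0.05] T [-0.03  -0.053 -0.022] open 51.6 q [-0.9 -0.4  6.8 97.2  0.  73.2]
to dial xy mm [75.4 96.5] dial ang if gripped (case yaw .4) -74.48
```

Emit:
jog_arm --deltas '[{"fingers": 0.6, "x": 25, "y": 30, "z": 0, "twist": 8}, {"fingers": 0.6, "x": 50, "y": 60, "z": 0, "twist": 16}, {"fingers": 0.6, "x": 75, "y": 96, "z": 0, "twist": 24}, {"fingers": 0.6, "x": 75.5, "y": 96.5, "z": 0, "twist": 32}, {"fingers": 0.6, "x": 75.5, "y": 96.5, "z": 0, "twist": 40}, {"fingers": 0.6, "x": 75.5, "y": 96.5, "z": 0, "twist": 48}, {"fingers": 0.6, "x": 75.5, "y": 96.5, "z": 0, "twist": 50}, {"fingers": 0.6, "x": 75.5, "y": 96.5, "z": 0, "twist": 50}]'

```text
time: 2.3
ee_pos: [0.5828, 0.0886, 0.2684]
tcp_rot: [145.3, 90.0, 121.3]
wrist_force: [-0.7, -0.3, 0.6]
opening: 0.0512
```

```bash
python3 -c "
from h import *
st()
c=viewer.camera('top');cv2.imwrite('pics/t1.png',cv2.resize(c['image'][80:320,150:420,::-1],None,fx=2.5,fy=2.5))
c=viewer.camera('scene');cv2.imwrite('pics/s1.png',cv2.resize(c['image'][100:300,200:420,::-1],None,fx=3,fy=3))
"
```

```text
t 2.3 pos [582.8  88.6 268.4] A 65.95 tilt [-0.0002  0.0004] F [-0.73 -0.3   0.56] T [0.009 0.024 0.006] open 51.2 q [ 8.6 11.1 19.2 98.1  0.  32.7]
to dial xy mm [-0.  -0.1] dial ang if gripped (case yaw .4) -24.45
```

View pics/s1.png

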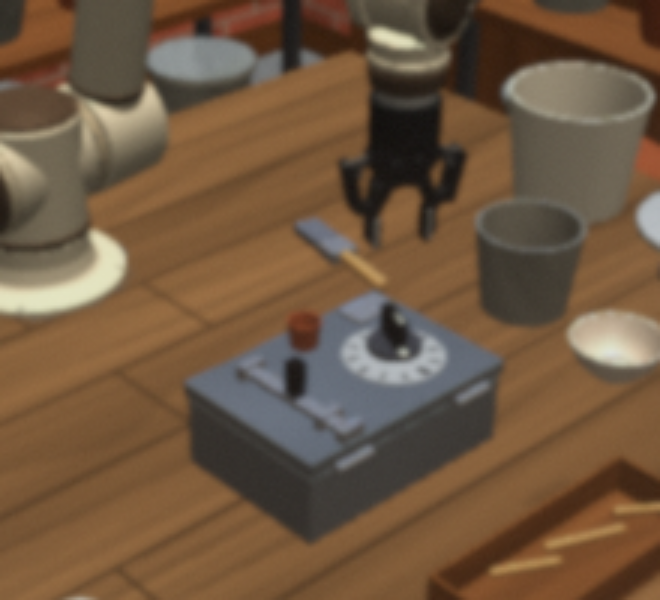

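View pics/t1.png

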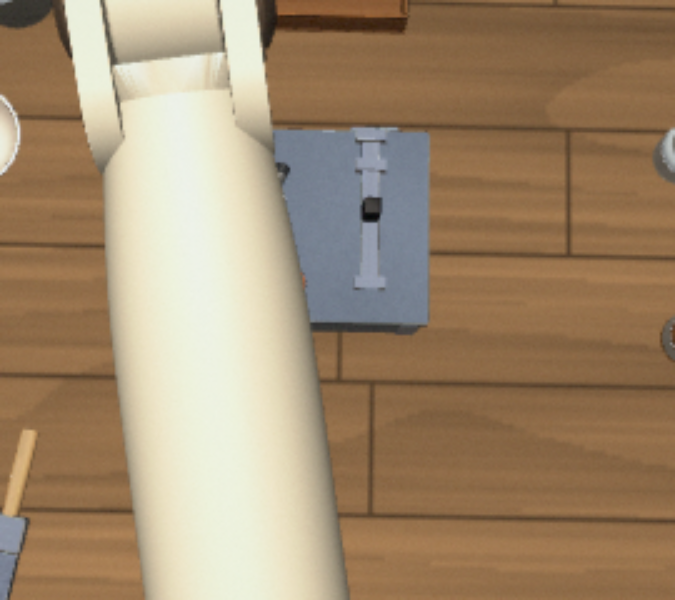

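The scene view shows the open gripper standing above the dial (crop px 400,230 over 400,335). The top view is hidden by the forearm. I'm going down.

Emit:
jog_arm --deltas '[{"fingers": 0.6, "x": 0, "y": 0, "z": -35, "twist": -0.2}, {"fingers": 0.6, "x": 0, "y": 0, "z": -70, "twist": -0.2}, {"fingers": 0.6, "x": 0, "y": 0, "z": -95, "twist": -0.2}, {"fingers": 0.6, "x": 0, "y": 0, "z": -108, "twist": -0.2}, {"fingers": 0.6, "x": 0, "y": 0, "z": -115, "twist": -0.2}, {"fingers": 0.6, "x": 0, "y": 0, "z": -115, "twist": -0.2}]'

```text
time: 3.0
ee_pos: [0.5828, 0.0885, 0.1536]
tcp_rot: [136.1, 90.0, 111.7]
wrist_force: [-0.5, -1.1, 0.8]
opening: 0.0511
```

```bash
python3 -c "
from h import *
st()
c=viewer.camera('scene');cv2.imwrite('pics/s2.png',cv2.resize(c['image'][180:250,290:370,::-1],None,fx=8,fy=8,interpolation=cv2.INTER_CUBIC))
"
```

```text
t 3.0 pos [582.8  88.5 153.6] A 65.61 tilt [-0.0002  0.0004] F [-0.53 -1.12  0.82] T [0.02  0.064 0.017] open 51.1 q [ 8.6  9.5  4.6 85.1  0.  33. ]
to dial xy mm [-0.  0.] dial ang if gripped (case yaw .4) -24.79
```

View pics/s2.png

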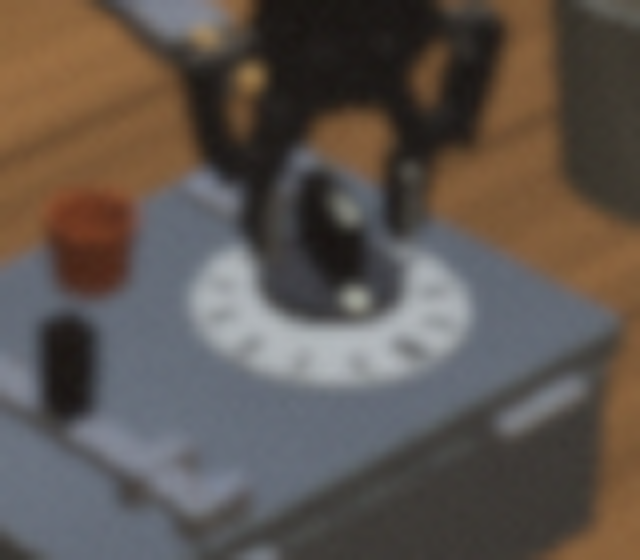

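The bar sits between the open fingers (crop px 335,230) and the cup is clear. I'll lower slightly and close.

Emit:
jog_arm --deltas '[{"fingers": 0.6, "x": 0, "y": 0, "z": -2.5, "twist": 0}, {"fingers": 0.4, "x": 0, "y": 0, "z": -2.5, "twist": 0}, {"fingers": 0.2, "x": 0, "y": 0, "z": -2.5, "twist": 0}, {"fingers": 0, "x": 0, "y": 0, "z": -2.5, "twist": 0}, {"fingers": 0, "x": 0, "y": 0, "z": -2.5, "twist": 0}, {"fingers": 0, "x": 0, "y": 0, "z": -2.5, "twist": 0}, {"fingers": 0, "x": 0, "y": 0, "z": -2.5, "twist": 0}]' --grip_force 40

```text
time: 3.75
ee_pos: [0.5832, 0.0882, 0.1521]
tcp_rot: [25.1, 89.9, 0.7]
wrist_force: [-1.5, -4.0, 2.6]
opening: 0.0134
```

```bash
python3 -c "
from h import *
st()"
```

```text
t 3.75 pos [583.2  88.2 152.1] A 65.61 tilt [0.0011 0.    ] F [-1.49 -4.01  2.63] T [-0.809  0.227 -0.007] open 13.4 q [ 8.6  9.5  4.4 84.9 -0.  33. ]
to dial xy mm [-0.4  0.3] dial ang if gripped (case yaw .4) -24.79
```

Emit:
jog_arm --deltas '[{"fingers": 0, "x": 0, "y": 0, "z": 0, "twist": 5}, {"fingers": 0, "x": 0, "y": 0, "z": 0, "twist": 11}, {"fingers": 0, "x": 0, "y": 0, "z": 0, "twist": 17}, {"fingers": 0, "x": 0, "y": 0, "z": 0, "twist": 23}, {"fingers": 0, "x": 0, "y": 0, "z": 0, "twist": 29}, {"fingers": 0, "x": 0, "y": 0, "z": 0, "twist": 35}, {"fingers": 0, "x": 0, "y": 0, "z": 0, "twist": 40}, {"fingers": 0, "x": 0, "y": 0, "z": 0, "twist": 42}, {"fingers": 0, "x": 0, "y": 0, "z": 0, "twist": 42}]'

```text
time: 4.65
ee_pos: [0.5831, 0.088, 0.1521]
tcp_rot: [15.9, 90.0, 33.5]
wrist_force: [-0.7, -3.7, 2.5]
opening: 0.0138
```

```bash
python3 -c "
from h import *
st()"
```

```text
t 4.65 pos [583.1  88.  152.1] A 107.62 tilt [0.0006 0.0004] F [-0.68 -3.67  2.5 ] T [-0.865  0.359  0.049] open 13.8 q [ 8.6  9.5  4.4 84.9  0.  -9. ]
to dial xy mm [-0.3  0.5] dial ang if gripped (case yaw .4) 17.22
```

Emit:
jog_arm --deltas '[{"fingers": 0, "x": 0, "y": 0, "z": 0, "twist": 6}, {"fingers": 0, "x": 0, "y": 0, "z": 0, "twist": 12}, {"fingers": 0, "x": 0, "y": 0, "z": 0, "twist": 18}, {"fingers": 0, "x": 0, "y": 0, "z": 0, "twist": 24}, {"fingers": 0, "x": 0, "y": 0, "z": 0, "twist": 30}, {"fingers": 0, "x": 0, "y": 0, "z": 0, "twist": 36}, {"fingers": 0, "x": 0, "y": 0, "z": 0, "twist": 40}, {"fingers": 0, "x": 0, "y": 0, "z": 0, "twist": 42}, {"fingers": 0, "x": 0, "y": 0, "z": 0, "twist": 42.8}, {"fingers": 0, "x": 0, "y": 0, "z": 0, "twist": 42.8}]'

```text
time: 5.65
ee_pos: [0.5831, 0.0878, 0.1521]
tcp_rot: [-7.2, 90.0, 53.2]
wrist_force: [-0.3, -5.3, 1.8]
opening: 0.0134
```

```bash
python3 -c "
from h import *
st()
c=viewer.camera('scene');cv2.imwrite('pics/s3.png',cv2.resize(c['image'][180:250,290:370,::-1],None,fx=8,fy=8,interpolation=cv2.INTER_CUBIC))
c=viewer.camera('top');cv2.imwrite('pics/t3.png',cv2.resize(c['image'][130:200,200:290,::-1],None,fx=7,fy=7,interpolation=cv2.INTER_CUBIC))
"
```

```text
t 5.65 pos [583.1  87.8 152.1] A 150.35 tilt [0.0003 0.0004] F [-0.26 -5.3   1.79] T [-0.997  0.211 -0.024] open 13.4 q [  8.6   9.5   4.5  84.9   0.  -51.8]
to dial xy mm [-0.3  0.7] dial ang if gripped (case yaw .4) 59.95
```

View pics/s3.png

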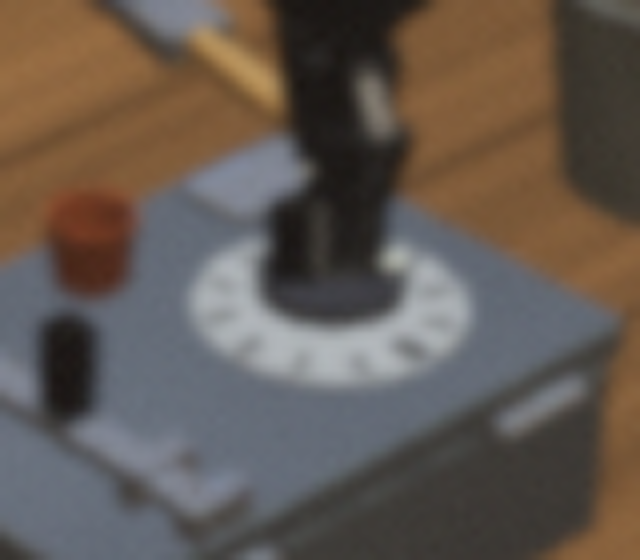

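View pics/t3.png

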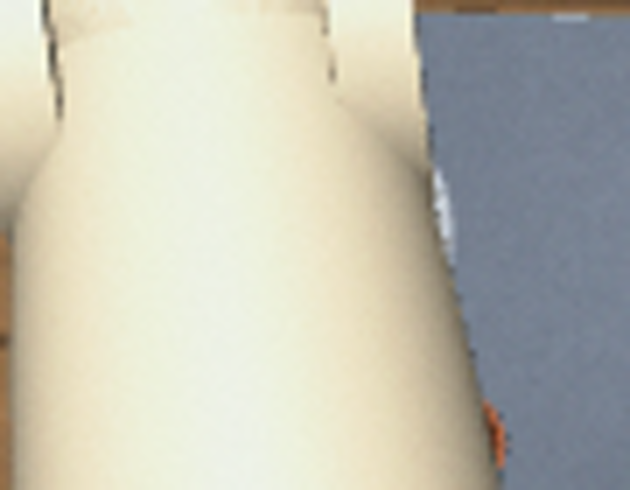

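```bash
python3 - <<'E'
from h import *
c=viewer.camera('scene'); im=c['image']
g=im[205:222,330:350].astype(int).min(2)
print(g)
hs=cv2.resize(im[180:250,290:370],None,fx=8,fy=8,interpolation=cv2.INTER_CUBIC)
for a in (55,60,65):
    t=np.radians(a+.4); p=[.5830+.030*np.cos(t),.0880+.030*np.sin(t),.129]; print(a,proj(c,p))
print(ray(c,339.4-.4,212.7-.4,.129))
E
```

```text
[[ 38  30  25  26  25  28  29  40  61  82  95  90  81  71  66  62  59  59
   57  56]
 [ 46  36  27  26  26  28  33  46  66  88  98 102  98  88  77  67  63  59
   57  55]
 [ 49  37  30  25  28  31  37  47  71  88  98  98 101 103  93  84  75  64
   60  57]
 [ 49  38  29  28  29  32  35  52  73  94  98 100  99  98 100 100  93  82
   73  63]
 [ 49  40  31  29  30  32  38  54  82 100 107 104  99  98  98  99 102 100
   93  80]
 [ 49  38  30  32  30  31  40  65  99 124 129 118 108 103  98  98  97  98
  100  98]
 [ 50  38  33  30  32  33  44  81 129 155 153 137 129 117 110 102  99  96
   97  98]
 [ 49  39  35  34  38  37  54  94 139 163 160 148 145 143 131 115 102  99
   98  96]
 [ 51  45  42  45  47  44  53  80 116 134 139 147 162 164 154 136 118 104
   97  96]
 [ 57  57  55  56  54  52  55  66  85  97 117 146 165 171 165 153 136 115
  104  98]
 [ 60  61  62  63  60  60  60  63  67  80 111 144 160 160 157 154 149 134
  113 100]
 [ 62  64  64  65  63  65  63  62  64  80 116 149 156 151 149 152 156 148
  126 105]
 [ 65  64  65  63  63  63  62  62  66  90 129 158 164 161 162 165 167 158
  135 110]
 [ 61  61  58  61  60  61  62  69  84 114 147 168 173 170 170 170 172 165
  143 116]
 [ 65  63  64  67  72  78  89 102 123 146 165 175 172 164 160 159 164 163
  143 114]
 [ 98  98 101 108 115 123 131 144 158 167 174 173 168 157 151 149 154 153
  135 110]
 [144 142 146 151 160 161 165 170 171 166 165 166 167 166 164 160 156 144
  124 104]]
55 [339.54475767 212.55582295]
60 [339.35635317 212.14171363]
65 [339.10279181 211.73621123]
[0.59771474 0.1124826  0.129     ]
```

Emit:
jog_arm --deltas '[{"fingers": 0, "x": 0, "y": -0.5, "z": 0, "twist": 0}, {"fingers": 0, "x": 0, "y": -0.5, "z": 0, "twist": 0}, {"fingers": 0, "x": 0, "y": -0.5, "z": 0, "twist": 0}, {"fingers": 0, "x": 0, "y": -0.5, "z": 0, "twist": 0}, {"fingers": 0, "x": 0, "y": -0.5, "z": 0, "twist": 0}, {"fingers": 0, "x": 0, "y": -0.5, "z": 0, "twist": 0}]'

```text
time: 6.4
ee_pos: [0.5831, 0.0876, 0.1521]
tcp_rot: [13.3, 89.9, 73.6]
wrist_force: [-1.6, 0.4, 1.4]
opening: 0.0133
```

```bash
python3 -c "
from h import *
st()"
```

```text
t 6.4 pos [583.1  87.6 152.1] A 150.37 tilt [0.0003 0.001 ] F [-1.6   0.39  1.39] T [ 0.206  0.198 -0.062] open 13.3 q [  8.5   9.5   4.5  84.9   0.1 -51.8]
to dial xy mm [-0.3  0.9] dial ang if gripped (case yaw .4) 59.97
```

Emit:
jog_arm --deltas '[{"fingers": 0, "x": 0, "y": 0, "z": 0, "twist": -5}, {"fingers": 0, "x": 0, "y": 0, "z": 0, "twist": -11}, {"fingers": 0, "x": 0, "y": 0, "z": 0, "twist": -17}, {"fingers": 0, "x": 0, "y": 0, "z": 0, "twist": -23}, {"fingers": 0, "x": 0, "y": 0, "z": 0, "twist": -29}, {"fingers": 0, "x": 0, "y": 0, "z": 0, "twist": -35}, {"fingers": 0, "x": 0, "y": 0, "z": 0, "twist": -41}, {"fingers": 0, "x": 0, "y": 0, "z": 0, "twist": -45}, {"fingers": 0, "x": 0, "y": 0, "z": 0, "twist": -47}, {"fingers": 0, "x": 0, "y": 0, "z": 0, "twist": -47}]'

```text
time: 7.4
ee_pos: [0.5831, 0.0879, 0.1521]
tcp_rot: [36.6, 89.9, 49.9]
wrist_force: [-1.4, 1.6, 1.3]
opening: 0.0133
```

```bash
python3 -c "
from h import *
st()"
```

```text
t 7.4 pos [583.1  87.9 152.1] A 103.35 tilt [0.0008 0.0009] F [-1.38  1.55  1.27] T [ 0.334  0.284 -0.067] open 13.3 q [ 8.6  9.5  4.4 84.9  0.  -4.8]
to dial xy mm [-0.3  0.6] dial ang if gripped (case yaw .4) 12.95
```

Emit:
jog_arm --deltas '[{"fingers": 0, "x": 0, "y": 0, "z": 0, "twist": -5}, {"fingers": 0, "x": 0, "y": 0, "z": 0, "twist": -11}, {"fingers": 0, "x": 0, "y": 0, "z": 0, "twist": -17}, {"fingers": 0, "x": 0, "y": 0, "z": 0, "twist": -23}, {"fingers": 0, "x": 0, "y": 0, "z": 0, "twist": -29}, {"fingers": 0, "x": 0, "y": 0, "z": 0, "twist": -35}, {"fingers": 0, "x": 0, "y": 0, "z": 0, "twist": -40}, {"fingers": 0, "x": 0, "y": 0, "z": 0, "twist": -42.5}, {"fingers": 0, "x": 0, "y": 0, "z": 0, "twist": -43}, {"fingers": 0, "x": 0, "y": 0, "z": 0, "twist": -43}]'

```text
time: 8.4
ee_pos: [0.5832, 0.0881, 0.1521]
tcp_rot: [48.5, 89.9, 19.0]
wrist_force: [-0.2, 0.9, 0.2]
opening: 0.0137
```

```bash
python3 -c "
from h import *
st()
c=viewer.camera('scene');cv2.imwrite('pics/s4.png',cv2.resize(c['image'][180:250,290:370,::-1],None,fx=8,fy=8,interpolation=cv2.INTER_CUBIC))
for a in (-35,-30,-25):
    t=np.radians(a+.4); p=[.5830+.030*np.cos(t),.0880+.030*np.sin(t),.129]; print(a,proj(c,p))
hsv=cv2.cvtColor(c['image'],cv2.COLOR_RGB2GRAY)[205:232,325:345]; print(hsv)
"
```

```text
t 8.4 pos [583.2  88.1 152.1] A 60.45 tilt [0.0014 0.0005] F [-0.24  0.91  0.2 ] T [0.401 0.007 0.047] open 13.7 q [ 8.6  9.5  4.4 84.8  0.  38.1]
to dial xy mm [-0.4  0.4] dial ang if gripped (case yaw .4) -29.95
-35 [332.38449698 218.01350107]
-30 [333.16037388 217.94168931]
-25 [333.91690722 217.83293095]
[[ 70  43  38  51  64  77 112 137 121  81  64  60  58  72  92 101 101 102
  102 103]
 [ 65  42  39  50  60  70 104 138 134  99  69  58  56  74  95 102 104 102
  103 100]
 [ 65  42  39  50  59  57  75 106 116  91  68  57  60  76  94 101 105 103
  102 103]
 [ 68  43  40  51  57  50  49  61  71  62  56  58  62  79  98 104 105 103
  103 102]
 [ 75  48  40  53  57  47  33  33  33  40  47  54  66  86 105 110 109 106
  103 102]
 [ 79  52  44  53  58  47  29  25  26  37  49  58  71  96 118 124 120 111
  109 106]
 [ 70  55  50  55  58  45  31  24  28  35  52  62  74  94 118 132 133 129
  124 118]
 [ 65  59  58  58  56  43  30  25  26  36  52  64  70  81 100 119 136 148
  148 137]
 [ 66  64  63  62  55  40  29  25  28  37  52  61  67  69  83 106 140 165
  168 160]
 [ 66  64  64  63  52  39
[... 805 characters left out ...]
 123 135
  151 162]
 [178 171 162 162 174 182 183 181 172 163 167 176 181 175 161 143 129 128
  137 142]
 [171 164 153 160 174 182 181 179 168 153 154 168 178 179 174 161 145 137
  133 126]
 [155 151 150 160 171 176 176 175 167 157 150 159 165 164 160 151 139 129
  120 113]
 [129 132 138 144 151 158 158 159 155 149 145 141 141 138 133 125 116 110
  109 109]
 [112 116 117 121 123 126 126 126 126 126 123 120 116 116 113 110 106 105
  107 106]
 [106 107 107 106 109 109 107 110 108 109 109 108 109 106 106 106 106 105
  107 106]
 [106 107 106 107 107 106 107 105 107 106 107 107 107 108 107 105 107 107
  108 107]
 [107 105 107 106 106 106 105 104 106 106 104 107 105 107 104 106 106 106
  106 103]]
```

View pics/s4.png

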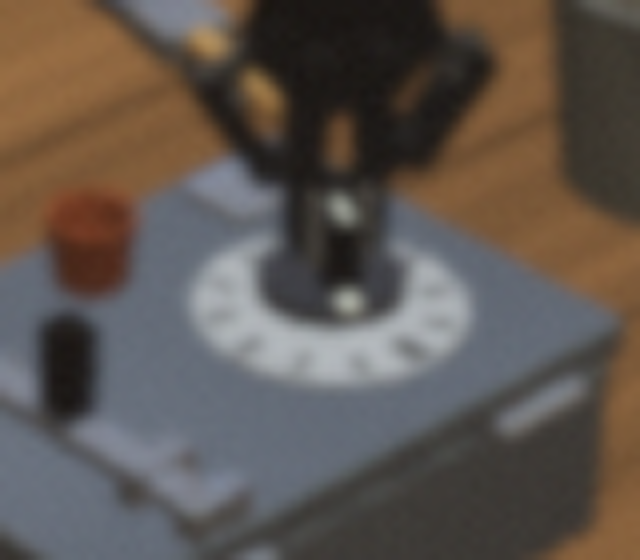

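The pointer's white end is at about px (333.0, 217.2). The projection for 1 o'clock is (333.2, 217.9), so it's on the 1. Pausing here.

Emit:
jog_arm --deltas '[{"fingers": 0, "x": 0, "y": 0, "z": 0, "twist": 0}, {"fingers": 0, "x": 0, "y": 0, "z": 0, "twist": 0}, {"fingers": 0, "x": 0, "y": 0, "z": 0, "twist": 0}, {"fingers": 0, "x": 0, "y": 0, "z": 0, "twist": 0}, {"fingers": 0, "x": 0, "y": 0, "z": 0, "twist": 0}, {"fingers": 0, "x": 0, "y": 0, "z": 0, "twist": 0}]'

```text
time: 9.05
ee_pos: [0.5832, 0.0881, 0.1521]
tcp_rot: [49.0, 89.9, 19.5]
wrist_force: [0.4, 1.8, 0.8]
opening: 0.0133
```

Emit:
jog_arm --deltas '[{"fingers": 0, "x": 0, "y": 0, "z": 0, "twist": 5}, {"fingers": 0, "x": 0, "y": 0, "z": 0, "twist": 11}, {"fingers": 0, "x": 0, "y": 0, "z": 0, "twist": 17}, {"fingers": 0, "x": 0, "y": 0, "z": 0, "twist": 23}, {"fingers": 0, "x": 0, "y": 0, "z": 0, "twist": 29}, {"fingers": 0, "x": 0, "y": 0, "z": 0, "twist": 35}, {"fingers": 0, "x": 0, "y": 0, "z": 0, "twist": 40}, {"fingers": 0, "x": 0, "y": 0, "z": 0, "twist": 40}]'

```text
time: 9.85
ee_pos: [0.5831, 0.0879, 0.1521]
tcp_rot: [49.6, 89.9, 60.1]
wrist_force: [-1.7, -0.2, 1.6]
opening: 0.0134
```

```bash
python3 -c "
from h import *
st()"
```

```text
t 9.85 pos [583.1  87.9 152.1] A 100.53 tilt [0.0006 0.001 ] F [-1.73 -0.22  1.65] T [0.09  0.234 0.074] open 13.4 q [ 8.6  9.5  4.4 84.9  0.1 -2. ]
to dial xy mm [-0.3  0.6] dial ang if gripped (case yaw .4) 10.13
```

Emit:
jog_arm --deltas '[{"fingers": 0, "x": 0, "y": 0, "z": 0, "twist": 5}, {"fingers": 0, "x": 0, "y": 0, "z": 0, "twist": 11}, {"fingers": 0, "x": 0, "y": 0, "z": 0, "twist": 16}, {"fingers": 0, "x": 0, "y": 0, "z": 0, "twist": 19}, {"fingers": 0, "x": 0, "y": 0, "z": 0, "twist": 19.9}, {"fingers": 0, "x": 0, "y": 0, "z": 0, "twist": 19.9}]'

```text
time: 10.45
ee_pos: [0.5831, 0.0878, 0.1521]
tcp_rot: [51.8, 89.9, 82.1]
wrist_force: [0.3, -0.8, 1.2]
opening: 0.0132
```

```bash
python3 -c "
from h import *
st()"
```

```text
t 10.45 pos [583.1  87.8 152.1] A 120.3 tilt [0.0001 0.0009] F [ 0.29 -0.77  1.18] T [ 0.062  0.195 -0.005] open 13.2 q [  8.5   9.5   4.5  84.9   0.1 -21.8]
to dial xy mm [-0.3  0.7] dial ang if gripped (case yaw .4) 29.9
```

Emit:
jog_arm --deltas '[{"fingers": 0, "x": 0, "y": 0, "z": 0, "twist": 0}, {"fingers": 0, "x": 0, "y": 0, "z": 0, "twist": 0}, {"fingers": 0, "x": 0, "y": 0, "z": 0, "twist": 0}, {"fingers": 0, "x": 0, "y": 0, "z": 0, "twist": 0}, {"fingers": 0, "x": 0, "y": 0, "z": 0, "twist": 0}, {"fingers": 0, "x": 0, "y": 0, "z": 0, "twist": 0}]'

```text
time: 11.05
ee_pos: [0.5831, 0.0878, 0.1521]
tcp_rot: [50.0, 89.9, 80.3]
wrist_force: [-1.1, 0.2, 0.9]
opening: 0.0137
```

```bash
python3 -c "
from h import *
st()"
```

```text
t 11.05 pos [583.1  87.8 152.1] A 120.29 tilt [0.0002 0.0009] F [-1.12  0.22  0.85] T [ 0.134  0.106 -0.009] open 13.7 q [  8.5   9.5   4.5  84.9   0.1 -21.7]
to dial xy mm [-0.3  0.7] dial ang if gripped (case yaw .4) 29.89
```

Emit:
jog_arm --deltas '[{"fingers": 0, "x": 0, "y": 0, "z": 0, "twist": 2}, {"fingers": 0, "x": 0, "y": 0, "z": 0, "twist": 4}, {"fingers": 0, "x": 0, "y": 0, "z": 0, "twist": 4.8}, {"fingers": 0, "x": 0, "y": 0, "z": 0, "twist": 4.8}]'

```text
time: 11.45
ee_pos: [0.5831, 0.0878, 0.1521]
tcp_rot: [49.3, 89.9, 84.4]
wrist_force: [-0.3, 0.0, 1.8]
opening: 0.0136
```

Emit:
jog_arm --deltas '[{"fingers": 0, "x": 0, "y": 0, "z": -0.5, "twist": 0}, {"fingers": 0, "x": 0, "y": 0, "z": -1, "twist": 0}, {"fingers": 0, "x": 0, "y": 0, "z": -1, "twist": 0}]'

```text
time: 11.75
ee_pos: [0.5831, 0.0878, 0.1511]
tcp_rot: [51.3, 89.9, 86.3]
wrist_force: [-1.0, 0.3, 1.8]
opening: 0.0129
```

```bash
python3 -c "
from h import *
st()"
```

```text
t 11.75 pos [583.1  87.8 151.1] A 125.06 tilt [0.0001 0.0009] F [-0.97  0.25  1.82] T [ 0.074  0.173 -0.03 ] open 12.9 q [  8.5   9.5   4.4  84.8   0.  -26.5]
to dial xy mm [-0.3  0.7] dial ang if gripped (case yaw .4) 34.66
```

Emit:
jog_arm --deltas '[{"fingers": 0, "x": 0, "y": 0, "z": -0.5, "twist": 0}, {"fingers": 0, "x": 0, "y": 0, "z": -0.5, "twist": 0}]'

```text
time: 11.95
ee_pos: [0.583, 0.0878, 0.1506]
tcp_rot: [54.5, 90.0, 89.6]
wrist_force: [-1.9, 0.0, 3.2]
opening: 0.0131
```

Emit:
jog_arm --deltas '[{"fingers": 0, "x": 0, "y": 0, "z": -0.5, "twist": 0}, {"fingers": 0, "x": 0, "y": 0, "z": -0.5, "twist": 0}]'

```text
time: 12.15
ee_pos: [0.583, 0.0877, 0.1506]
tcp_rot: [29.2, 89.9, 64.3]
wrist_force: [-1.9, -0.9, 5.5]
opening: 0.0134
```

Emit:
jog_arm --deltas '[{"fingers": 0, "x": 0, "y": 0, "z": -0.4, "twist": 0}, {"fingers": 0, "x": 0, "y": 0, "z": -0.4, "twist": 0}]'

```text
time: 12.35
ee_pos: [0.583, 0.0877, 0.1505]
tcp_rot: [17.7, 89.9, 52.7]
wrist_force: [-2.3, -1.0, 5.6]
opening: 0.0133
```

Emit:
jog_arm --deltas '[{"fingers": 0, "x": 0, "y": 0, "z": -0.5, "twist": 1}, {"fingers": 0, "x": 0, "y": 0, "z": -0.8, "twist": 1}, {"fingers": 0, "x": 0, "y": 0, "z": -0.8, "twist": 1}]'

```text
time: 12.65
ee_pos: [0.583, 0.0877, 0.1504]
tcp_rot: [3.6, 89.9, 39.7]
wrist_force: [-3.3, -0.8, 7.1]
opening: 0.0135
```

```bash
python3 -c "
from h import *
st()"
```

```text
t 12.65 pos [583.   87.7 150.4] A 126.03 tilt [0.0014 0.0011] F [-3.33 -0.75  7.1 ] T [ 0.06   0.603 -0.092] open 13.5 q [  8.5   9.5   4.2  84.6   0.1 -27.5]
to dial xy mm [-0.2  0.8] dial ang if gripped (case yaw .4) 35.63
```

Emit:
jog_arm --deltas '[{"fingers": 0, "x": 0, "y": 0, "z": -0.8, "twist": 1.2}, {"fingers": 0, "x": 0, "y": 0, "z": -0.8, "twist": 1.2}, {"fingers": 0, "x": 0, "y": 0, "z": -0.8, "twist": 1.2}]'

```text
time: 12.95
ee_pos: [0.583, 0.0877, 0.1504]
tcp_rot: [-2.9, 89.9, 34.3]
wrist_force: [-3.9, -0.4, 8.0]
opening: 0.0135
```

Emit:
jog_arm --deltas '[{"fingers": 0, "x": 0, "y": 0, "z": -0.8, "twist": 1.2}, {"fingers": 0, "x": 0, "y": 0, "z": -0.8, "twist": 1.2}, {"fingers": 0, "x": 0, "y": 0, "z": -0.8, "twist": 1.2}]'

```text
time: 13.25
ee_pos: [0.583, 0.0877, 0.1504]
tcp_rot: [-7.4, 89.8, 31.0]
wrist_force: [-4.6, -1.0, 8.0]
opening: 0.0132
```

```bash
python3 -c "
from h import *
st()"
```

```text
t 13.25 pos [583.   87.7 150.4] A 128.4 tilt [0.0027 0.0016] F [-4.61 -0.97  7.96] T [ 0.106  0.615 -0.135] open 13.2 q [  8.5   9.4   4.1  84.6   0.1 -29.9]
to dial xy mm [-0.2  0.8] dial ang if gripped (case yaw .4) 38.0
```

Emit:
jog_arm --deltas '[{"fingers": 0, "x": -0.2, "y": 0, "z": -0.8, "twist": 1.2}, {"fingers": 0, "x": -0.2, "y": 0, "z": -0.8, "twist": 1.2}, {"fingers": 0, "x": -0.2, "y": 0, "z": -0.8, "twist": 1.2}]'

```text
time: 13.55
ee_pos: [0.5829, 0.0877, 0.1503]
tcp_rot: [-12.5, 89.8, 27.1]
wrist_force: [-2.7, -0.2, 7.9]
opening: 0.0132
```

Emit:
jog_arm --deltas '[{"fingers": 0, "x": -0.2, "y": 0, "z": -0.8, "twist": 1.2}, {"fingers": 0, "x": -0.2, "y": 0, "z": -0.8, "twist": 1.2}, {"fingers": 0, "x": -0.2, "y": 0, "z": -0.8, "twist": 1.2}]'

```text
time: 13.85
ee_pos: [0.5829, 0.0876, 0.1503]
tcp_rot: [-16.6, 89.7, 24.2]
wrist_force: [-2.6, 0.2, 7.6]
opening: 0.0132
```

```bash
python3 -c "
from h import *
st()"
```

```text
t 13.85 pos [582.9  87.6 150.3] A 130.76 tilt [0.0046 0.0021] F [-2.56  0.24  7.63] T [ 0.125  0.408 -0.025] open 13.2 q [  8.5   9.2   3.9  84.4   0.1 -32.3]
to dial xy mm [-0.1  0.9] dial ang if gripped (case yaw .4) 40.36
```

Emit:
jog_arm --deltas '[{"fingers": 0, "x": -0.1, "y": 0, "z": -0.8, "twist": 1.2}, {"fingers": 0, "x": -0.1, "y": 0, "z": -0.8, "twist": 1.2}, {"fingers": 0, "x": -0.1, "y": 0, "z": -0.8, "twist": 1.2}]'

```text
time: 14.15
ee_pos: [0.5829, 0.0876, 0.1502]
tcp_rot: [-19.0, 89.7, 23.0]
wrist_force: [-2.4, -0.4, 7.5]
opening: 0.0134
```

Emit:
jog_arm --deltas '[{"fingers": 0, "x": -0.1, "y": 0, "z": -0.8, "twist": 1.2}, {"fingers": 0, "x": -0.1, "y": 0, "z": -0.8, "twist": 1.2}, {"fingers": 0, "x": -0.1, "y": 0, "z": -0.8, "twist": 1.2}]'

```text
time: 14.45
ee_pos: [0.5829, 0.0876, 0.1501]
tcp_rot: [-20.2, 89.6, 22.9]
wrist_force: [-3.1, -1.0, 7.4]
opening: 0.0133
```

```bash
python3 -c "
from h import *
st()"
```

```text
t 14.45 pos [582.9  87.6 150.1] A 133.14 tilt [0.0062 0.0026] F [-3.06 -1.04  7.37] T [ 0.035  0.567 -0.121] open 13.3 q [  8.5   9.2   3.8  84.3   0.1 -34.6]
to dial xy mm [-0.1  0.9] dial ang if gripped (case yaw .4) 42.74
```

Emit:
jog_arm --deltas '[{"fingers": 0, "x": -0.1, "y": 0, "z": -0.8, "twist": 1.2}, {"fingers": 0, "x": -0.1, "y": 0, "z": -0.8, "twist": 1.2}, {"fingers": 0, "x": -0.1, "y": 0, "z": -0.8, "twist": 1.2}]' --grip_force 60

```text
time: 14.75
ee_pos: [0.5828, 0.0876, 0.1502]
tcp_rot: [-21.7, 89.6, 22.7]
wrist_force: [-2.5, -1.7, 7.0]
opening: 0.0128
```

Emit:
jog_arm --deltas '[{"fingers": 0, "x": -0.1, "y": 0, "z": -0.8, "twist": 1.2}, {"fingers": 0, "x": -0.1, "y": 0, "z": -0.8, "twist": 1.2}, {"fingers": 0, "x": -0.1, "y": 0, "z": -0.8, "twist": 1.2}]'

```text
time: 15.05
ee_pos: [0.5828, 0.0876, 0.1501]
tcp_rot: [-22.7, 89.5, 22.8]
wrist_force: [-3.1, -0.5, 7.1]
opening: 0.0128
```

```bash
python3 -c "
from h import *
st()"
```

```text
t 15.05 pos [582.8  87.6 150.1] A 135.51 tilt [0.0077 0.0032] F [-3.07 -0.46  7.11] T [ 0.019  0.584 -0.059] open 12.8 q [  8.5   9.1   3.7  84.2   0.1 -37. ]
to dial xy mm [0.  0.9] dial ang if gripped (case yaw .4) 45.11
```

Emit:
jog_arm --deltas '[{"fingers": 0, "x": -0.1, "y": 0, "z": -0.8, "twist": 1.2}, {"fingers": 0, "x": -0.1, "y": 0, "z": -0.8, "twist": 1.2}, {"fingers": 0, "x": -0.1, "y": 0, "z": -0.8, "twist": 1.2}]'

```text
time: 15.35
ee_pos: [0.5828, 0.0876, 0.15]
tcp_rot: [-24.0, 89.5, 22.7]
wrist_force: [-1.6, -0.0, 6.3]
opening: 0.0128
```

Emit:
jog_arm --deltas '[{"fingers": 0, "x": -0.1, "y": 0, "z": -0.8, "twist": 1.2}, {"fingers": 0, "x": -0.1, "y": 0, "z": -0.8, "twist": 1.2}, {"fingers": 0, "x": -0.1, "y": 0, "z": -0.8, "twist": 1.2}]'

```text
time: 15.65
ee_pos: [0.5828, 0.0876, 0.1497]
tcp_rot: [-24.9, 89.4, 23.0]
wrist_force: [-1.5, 0.1, 5.8]
opening: 0.013
```

```bash
python3 -c "
from h import *
st()"
```

```text
t 15.65 pos [582.8  87.6 149.7] A 137.9 tilt [0.0091 0.0038] F [-1.48  0.15  5.79] T [0.022 0.432 0.051] open 13.0 q [  8.5   9.    3.6  84.    0.1 -39.4]
to dial xy mm [0.  0.9] dial ang if gripped (case yaw .4) 47.5
```

Height and force both fell a little here, so I'll press without turning.

Emit:
jog_arm --deltas '[{"fingers": 0, "x": 0, "y": 0, "z": -0.8, "twist": 0}, {"fingers": 0, "x": 0, "y": 0, "z": -0.8, "twist": 0}, {"fingers": 0, "x": 0, "y": 0, "z": -0.8, "twist": 0}]'

```text
time: 15.95
ee_pos: [0.5828, 0.0876, 0.1489]
tcp_rot: [-24.9, 89.4, 23.0]
wrist_force: [0.1, 0.1, 3.8]
opening: 0.0133
```

```bash
python3 -c "
from h import *
st()"
```

```text
t 15.95 pos [582.8  87.6 148.9] A 137.91 tilt [0.0091 0.0039] F [0.1  0.06 3.84] T [0.101 0.372 0.186] open 13.3 q [  8.5   9.    3.5  83.9   0.1 -39.4]
to dial xy mm [-0.   0.9] dial ang if gripped (case yaw .4) 47.51
```

Emit:
jog_arm --deltas '[{"fingers": 0, "x": 0, "y": 0, "z": -0.8, "twist": 0}, {"fingers": 0, "x": 0, "y": 0, "z": -1.2, "twist": 0}, {"fingers": 0, "x": 0, "y": 0, "z": -1.2, "twist": 0}]'

```text
time: 16.25
ee_pos: [0.5828, 0.0876, 0.1476]
tcp_rot: [-24.9, 89.4, 23.0]
wrist_force: [-0.2, -0.7, 3.3]
opening: 0.0131
```

Emit:
jog_arm --deltas '[{"fingers": 0, "x": 0, "y": 0, "z": -0.6, "twist": 0}, {"fingers": 0, "x": 0, "y": 0, "z": -1.2, "twist": 0}, {"fingers": 0, "x": 0, "y": 0, "z": -1.2, "twist": 0}]'

```text
time: 16.55
ee_pos: [0.5828, 0.0876, 0.1462]
tcp_rot: [-24.6, 89.4, 23.3]
wrist_force: [-0.5, -0.2, 3.5]
opening: 0.0129
```

Emit:
jog_arm --deltas '[{"fingers": 0, "x": 0, "y": 0, "z": -0.6, "twist": 0}, {"fingers": 0, "x": 0, "y": 0, "z": -1.2, "twist": 0}, {"fingers": 0, "x": 0, "y": 0, "z": -1.2, "twist": 0}]'

```text
time: 16.85
ee_pos: [0.5828, 0.0876, 0.1449]
tcp_rot: [-24.7, 89.4, 23.2]
wrist_force: [-0.7, -0.4, 3.6]
opening: 0.0131
```

Emit:
jog_arm --deltas '[{"fingers": 0, "x": 0, "y": 0, "z": -0.5, "twist": 0}, {"fingers": 0, "x": 0, "y": 0, "z": -0.8, "twist": 0}, {"fingers": 0, "x": 0, "y": 0, "z": -0.8, "twist": 0}]'

```text
time: 17.15
ee_pos: [0.5828, 0.0876, 0.1446]
tcp_rot: [-25.3, 89.4, 22.6]
wrist_force: [-2.0, -0.3, 7.4]
opening: 0.0132
```

Emit:
jog_arm --deltas '[{"fingers": 0, "x": 0, "y": 0, "z": -0.5, "twist": 0}, {"fingers": 0, "x": 0, "y": 0, "z": -0.8, "twist": 0}, {"fingers": 0, "x": 0, "y": 0, "z": -0.8, "twist": 0}]'

```text
time: 17.45
ee_pos: [0.5829, 0.0877, 0.1446]
tcp_rot: [-26.2, 89.4, 21.7]
wrist_force: [-2.6, -0.4, 9.1]
opening: 0.013
```

```bash
python3 -c "
from h import *
st()"
```

```text
t 17.45 pos [582.9  87.7 144.6] A 137.92 tilt [0.0102 0.0041] F [-2.64 -0.38  9.15] T [0.027 0.915 0.282] open 13.0 q [  8.5   8.9   3.   83.4   0.1 -39.4]
to dial xy mm [-0.1  0.8] dial ang if gripped (case yaw .4) 47.52
```

Emit:
jog_arm --deltas '[{"fingers": 0, "x": 0, "y": 0, "z": -0.8, "twist": 0}, {"fingers": 0, "x": 0, "y": 0, "z": -1.0, "twist": 0}, {"fingers": 0, "x": 0, "y": 0, "z": -1.0, "twist": 0}, {"fingers": 0, "x": 0, "y": 0, "z": -0.5, "twist": 0}]'

```text
time: 17.85
ee_pos: [0.5828, 0.0877, 0.1447]
tcp_rot: [-26.6, 89.3, 21.3]
wrist_force: [-1.8, -0.0, 5.7]
opening: 0.0132
```

Emit:
jog_arm --deltas '[{"fingers": 0.2, "x": 0, "y": 0, "z": -0.4, "twist": 0}, {"fingers": 0.3, "x": 0, "y": 0, "z": -0.4, "twist": 0}, {"fingers": 0.45, "x": 0, "y": 0, "z": -0.4, "twist": 0}, {"fingers": 0.6, "x": 0, "y": 0, "z": 0, "twist": 0}, {"fingers": 0.6, "x": 0, "y": 0, "z": 0, "twist": 0}]'

```text
time: 18.35
ee_pos: [0.5828, 0.0876, 0.1445]
tcp_rot: [-26.9, 89.4, 21.0]
wrist_force: [0.1, -0.2, 0.6]
opening: 0.0514
```

```bash
python3 -c "
from h import *
st()
c=viewer.camera('scene');cv2.imwrite('pics/s5.png',cv2.resize(c['image'][180:250,290:370,::-1],None,fx=8,fy=8,interpolation=cv2.INTER_CUBIC))
"
```

```text
t 18.35 pos [582.8  87.6 144.5] A 137.92 tilt [0.0105 0.004 ] F [ 0.08 -0.23  0.56] T [-0.088  0.047 -0.014] open 51.4 q [  8.5   8.9   2.9  83.4   0.1 -39.4]
to dial xy mm [-0.   0.9] dial ang if gripped (case yaw .4) 47.52
```

View pics/s5.png

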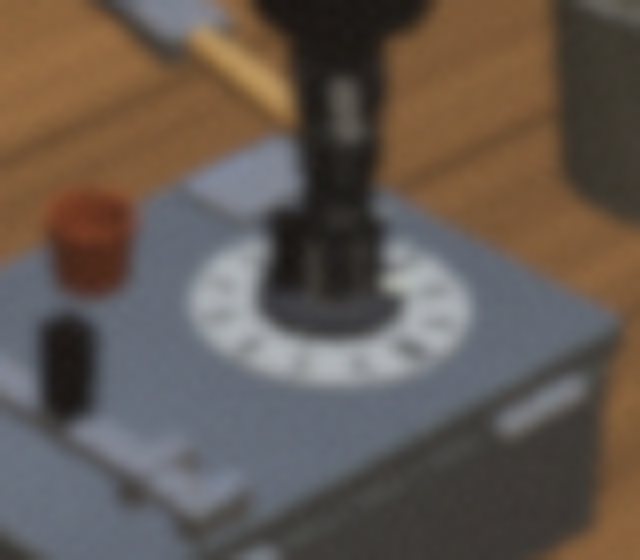

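Emit:
jog_arm --deltas '[{"fingers": 0.6, "x": 0, "y": 0, "z": 15, "twist": 0}, {"fingers": 0.6, "x": 0, "y": 0, "z": 45, "twist": 0}, {"fingers": 0.6, "x": 0, "y": 0, "z": 80, "twist": 0}, {"fingers": 0.6, "x": 0, "y": -30, "z": 80, "twist": -8}, {"fingers": 0.6, "x": 0, "y": -65, "z": 80, "twist": -16}, {"fingers": 0.6, "x": -3, "y": -100, "z": 80, "twist": -24}, {"fingers": 0.6, "x": -5, "y": -130, "z": 80, "twist": -32}, {"fingers": 0.5, "x": -5, "y": -144.5, "z": 80, "twist": -40}, {"fingers": 0.5, "x": -5, "y": -144.5, "z": 80, "twist": -47.5}, {"fingers": 0.5, "x": -5, "y": -144.5, "z": 80, "twist": -47.5}]'

```text
time: 19.4
ee_pos: [0.5779, -0.0574, 0.2257]
tcp_rot: [-24.7, 89.3, -24.5]
wrist_force: [-0.3, 0.5, 0.6]
opening: 0.0426
```

```bash
python3 -c "
from h import *
st()
c=viewer.camera('scene');cv2.imwrite('pics/s6.png',cv2.resize(c['image'][150:270,250:390,::-1],None,fx=5,fy=5,interpolation=cv2.INTER_CUBIC))
c=viewer.camera('top');cv2.imwrite('pics/t6.png',cv2.resize(c['image'][120:220,190:330,::-1],None,fx=5,fy=5,interpolation=cv2.INTER_CUBIC))
"
```

```text
t 19.4 pos [577.9 -57.4 225.7] A 90.25 tilt [ 0.0111 -0.0051] F [-0.3   0.53  0.59] T [ 0.03   0.061 -0.034] open 42.6 q [-5.6  8.2 11.  92.2 -0.2 -5.8]
to dial xy mm [  4.9 145.9] dial ang if gripped (case yaw .4) -0.15
```

View pics/s6.png

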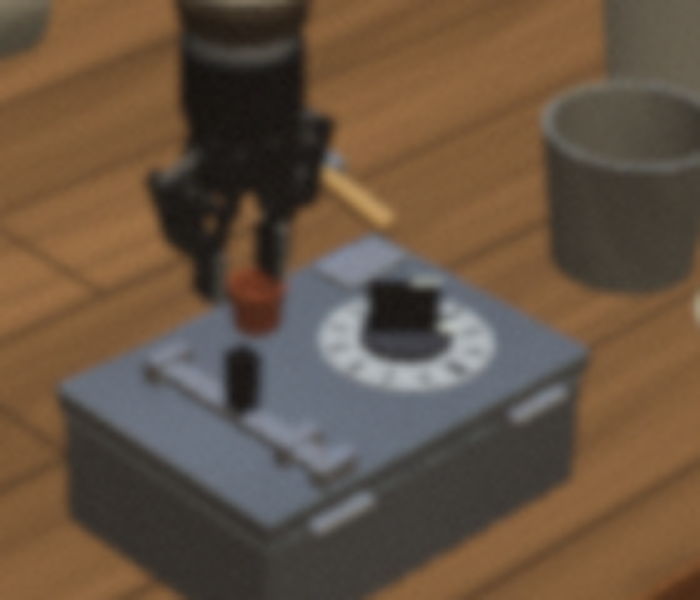

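View pics/t6.png

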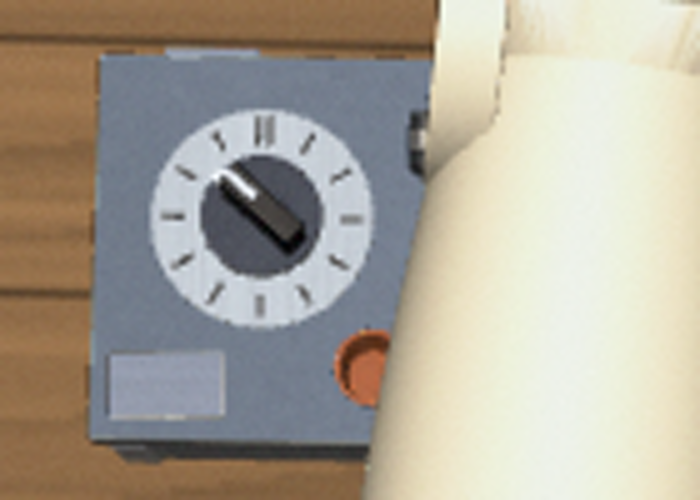

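The top view shows the dial pointer about 48° left of 12, past 11. The cup and rib are in place, and the gripper is over the knob. Going down.

Emit:
jog_arm --deltas '[{"fingers": 0.5, "x": 0, "y": 0, "z": -25, "twist": 0}, {"fingers": 0.5, "x": 0, "y": 0, "z": -45, "twist": 0}, {"fingers": 0.5, "x": 0, "y": 0, "z": -62, "twist": 0}, {"fingers": 0.5, "x": 0, "y": 0, "z": -73, "twist": 0}, {"fingers": 0.5, "x": 0, "y": 0, "z": -78, "twist": 0}, {"fingers": 0.5, "x": 0, "y": 0, "z": -78, "twist": 0}]'

```text
time: 20.1
ee_pos: [0.5778, -0.0565, 0.1472]
tcp_rot: [-26.0, 89.3, -25.2]
wrist_force: [0.4, 0.7, -0.1]
opening: 0.043
```

```bash
python3 -c "
from h import *
st()
c=viewer.camera('scene');cv2.imwrite('pics/s7.png',cv2.resize(c['image'][180:260,260:350,::-1],None,fx=7,fy=7,interpolation=cv2.INTER_CUBIC))
"
```

```text
t 20.1 pos [577.8 -56.5 147.2] A 90.73 tilt [ 0.0104 -0.0049] F [ 0.41  0.66 -0.15] T [-0.004  0.067 -0.04 ] open 43.0 q [-5.5  7.7  1.9 83.5 -0.2 -6.2]
to dial xy mm [  5. 145.] dial ang if gripped (case yaw .4) 0.33
```

View pics/s7.png

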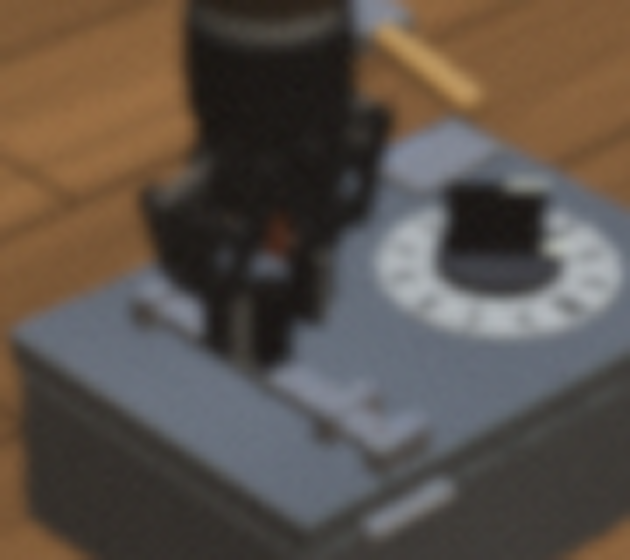

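The open fingers straddle the knob (crop px 255,320). Closing with a 0.8 mm correction in y.

Emit:
jog_arm --deltas '[{"fingers": 0.4, "x": 0, "y": -0.8, "z": 0, "twist": 0}, {"fingers": 0.3, "x": 0, "y": -0.8, "z": 0, "twist": 0}, {"fingers": 0.1, "x": 0, "y": -0.8, "z": 0, "twist": 0}, {"fingers": 0, "x": 0, "y": -0.8, "z": 0, "twist": 0}, {"fingers": 0, "x": 0, "y": -0.8, "z": 0, "twist": 0}, {"fingers": 0, "x": 0, "y": -0.8, "z": 0, "twist": 0}]' --grip_force 50

```text
time: 20.75
ee_pos: [0.5784, -0.0572, 0.1488]
tcp_rot: [-20.4, 89.2, -19.7]
wrist_force: [-1.2, 0.8, 5.8]
opening: 0.0173
```

```bash
python3 -c "
from h import *
st()"
```

```text
t 20.75 pos [578.4 -57.2 148.8] A 90.71 tilt [ 0.0127 -0.0046] F [-1.19  0.79  5.76] T [ 0.65   0.137 -0.19 ] open 17.3 q [-5.6  7.7  2.  83.6 -0.2 -6.3]
to dial xy mm [  4.4 145.7] dial ang if gripped (case yaw .4) 0.31
```

Emit:
jog_arm --deltas '[{"fingers": 0, "x": -2, "y": 0, "z": 0, "twist": 0}, {"fingers": 0, "x": -5, "y": 0, "z": 0, "twist": 0}, {"fingers": 0, "x": -9, "y": -0.1, "z": 0, "twist": 0}, {"fingers": 0, "x": -13, "y": -0.1, "z": 0, "twist": 0}, {"fingers": 0, "x": -13, "y": -0.1, "z": 0, "twist": 0}]'

```text
time: 21.25
ee_pos: [0.5647, -0.0572, 0.1488]
tcp_rot: [-20.9, 89.3, -20.2]
wrist_force: [0.1, 1.9, 0.8]
opening: 0.0174
```

```bash
python3 -c "
from h import *
st()"
```

```text
t 21.25 pos [564.7 -57.2 148.8] A 90.7 tilt [ 0.0121 -0.0045] F [0.15 1.95 0.82] T [ 0.506 -0.069 -0.197] open 17.4 q [-5.7  5.8 -0.  83.4 -0.2 -6.4]
to dial xy mm [ 18.1 145.7] dial ang if gripped (case yaw .4) 0.3
```

Emit:
jog_arm --deltas '[{"fingers": 0, "x": -4, "y": 0, "z": 0, "twist": 0}, {"fingers": 0, "x": -8, "y": 0, "z": 0, "twist": 0}, {"fingers": 0, "x": -12, "y": -0.1, "z": 0, "twist": 0}, {"fingers": 0, "x": -16, "y": -0.1, "z": 0, "twist": 0}, {"fingers": 0, "x": -20, "y": -0.1, "z": 0, "twist": 0}, {"fingers": 0, "x": -24, "y": -0.2, "z": 0, "twist": 0}, {"fingers": 0, "x": -26, "y": -0.2, "z": 0, "twist": 0}, {"fingers": 0, "x": -27, "y": -0.2, "z": 0, "twist": 0}, {"fingers": 0, "x": -27, "y": -0.2, "z": 0, "twist": 0}]'

```text
time: 22.15
ee_pos: [0.5383, -0.0574, 0.1488]
tcp_rot: [-18.0, 89.2, -17.3]
wrist_force: [9.1, 2.1, -2.4]
opening: 0.0174
```

```bash
python3 -c "
from h import *
st()"
```

```text
t 22.15 pos [538.3 -57.4 148.8] A 90.71 tilt [ 0.0138 -0.0043] F [ 9.07  2.05 -2.4 ] T [ 0.617 -1.64  -0.155] open 17.4 q [-6.   2.2 -3.9 83.1 -0.2 -6.7]
to dial xy mm [ 44.5 145.9] dial ang if gripped (case yaw .4) 0.31
```

Travel is 40.1 mm with force rising to 9 N, so this looks like the end stop. One more gentle pull to confirm.

Emit:
jog_arm --deltas '[{"fingers": 0, "x": -1, "y": 0, "z": 0, "twist": 0}, {"fingers": 0, "x": -1.5, "y": 0, "z": 0, "twist": 0}, {"fingers": 0, "x": -1.5, "y": 0, "z": 0, "twist": 0}]'

```text
time: 22.45
ee_pos: [0.5382, -0.0574, 0.1489]
tcp_rot: [-14.8, 89.0, -14.1]
wrist_force: [14.2, 0.7, -4.1]
opening: 0.0171
```

Emit:
jog_arm --deltas '[{"fingers": 0, "x": -0.3, "y": 0, "z": 0, "twist": 0}, {"fingers": 0.2, "x": -0.1, "y": 0, "z": 0, "twist": 0}, {"fingers": 0.35, "x": 0, "y": 0, "z": 0, "twist": 0}, {"fingers": 0.5, "x": 0, "y": 0, "z": 0, "twist": 0}, {"fingers": 0.5, "x": 0, "y": 0, "z": 0, "twist": 0}]'

```text
time: 22.95
ee_pos: [0.5377, -0.0575, 0.1487]
tcp_rot: [-16.9, 89.1, -16.2]
wrist_force: [-1.1, -0.1, 0.0]
opening: 0.0427
```

```bash
python3 -c "
from h import *
st()"
```

```text
t 22.95 pos [537.7 -57.5 148.7] A 90.71 tilt [ 0.0159 -0.0046] F [-1.11 -0.08  0.03] T [-0.003 -0.018 -0.013] open 42.7 q [-6.   2.  -4.1 83.  -0.2 -6.7]
to dial xy mm [ 45.1 146. ] dial ang if gripped (case yaw .4) 0.31
```

Released. Raising and moving aside to the right for an unobstructed look.

Emit:
jog_arm --deltas '[{"fingers": 0.5, "x": 0, "y": 0, "z": 15, "twist": 0}, {"fingers": 0.5, "x": 0, "y": 0, "z": 45, "twist": 0}, {"fingers": 0.5, "x": 0, "y": 0, "z": 85, "twist": 0}, {"fingers": 0.5, "x": 0, "y": -25, "z": 115, "twist": 0}, {"fingers": 0.5, "x": -15, "y": -65, "z": 120, "twist": 0}, {"fingers": 0.5, "x": -35, "y": -105, "z": 120, "twist": 0}, {"fingers": 0.5, "x": -55, "y": -145, "z": 120, "twist": 0}, {"fingers": 0.5, "x": -80, "y": -185, "z": 120, "twist": 0}, {"fingers": 0.5, "x": -100, "y": -220, "z": 120, "twist": 0}, {"fingers": 0.5, "x": -100, "y": -220, "z": 120, "twist": 0}]'

```text
time: 23.95
ee_pos: [0.4354, -0.2808, 0.2699]
tcp_rot: [-21.5, 89.0, -21.0]
wrist_force: [0.4, 1.4, 0.8]
opening: 0.043
```

```bash
python3 -c "
from h import *
st()
c=viewer.camera('scene');cv2.imwrite('pics/s8.png',cv2.resize(c['image'][150:270,250:390,::-1],None,fx=5,fy=5,interpolation=cv2.INTER_CUBIC))
c=viewer.camera('top');cv2.imwrite('pics/t8f.png',c['image'][:,:,::-1]);cv2.imwrite('pics/t8.png',cv2.resize(c['image'][120:220,190:330,::-1],None,fx=5,fy=5,interpolation=cv2.INTER_CUBIC))
im=c['image']
m=(im[155:185,285:312].max(2)<60).astype(np.uint8);n,l,s,ce=cv2.connectedComponentsWithStats(m)
print(s,ce+[285,155])
"
```

```text
t 23.95 pos [ 435.4 -280.8  269.9] A 90.45 tilt [ 0.0159 -0.0061] F [0.36 1.41 0.84] T [-0.022  0.012  0.019] open 43.0 q [-32.9   0.2   7.5  96.4   0.2 -33.4]
to dial xy mm [147.4 369.3] dial ang if gripped (case yaw .4) 0.05
[[  0   0  27  30 772]
 [ 10  20   7   9  38]] [[297.99093264 168.98316062]
 [298.18421053 180.        ]]
```

View pics/s8.png

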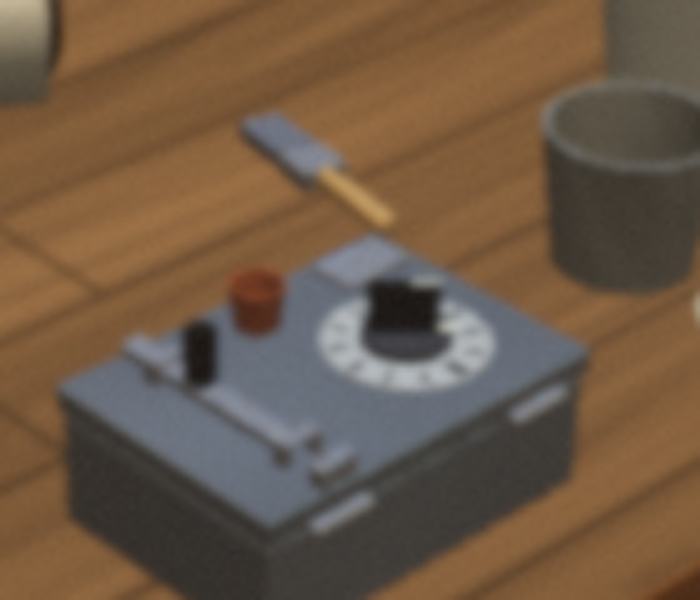

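View pics/t8.png

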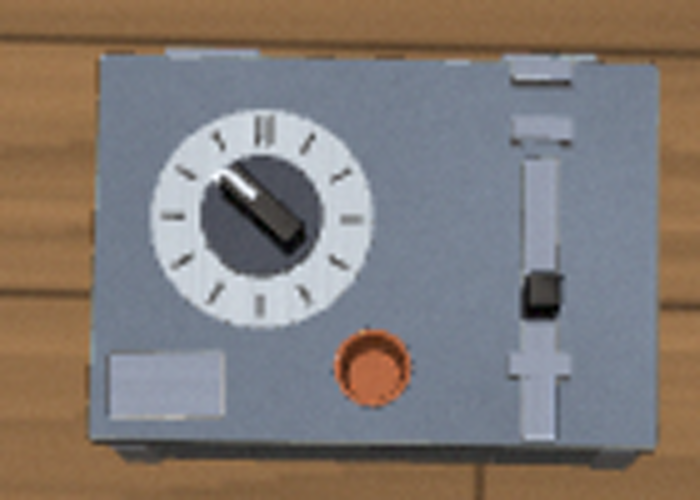

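View pics/t8f.png

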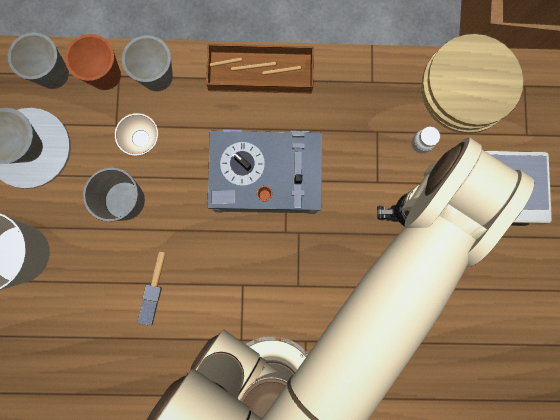

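The top view shows the bolt clear of its keeper, with the knob at px (298,178), down from (299,162). The dial is down with its pointer left of 11. The cup, rib, pot, bowl, brush and clear jar are where they were. I'll let the arm settle and hand in.

Emit:
jog_arm --deltas '[{"fingers": 0.5, "x": 0, "y": 0, "z": 0, "twist": 0}, {"fingers": 0.5, "x": 0, "y": 0, "z": 0, "twist": 0}, {"fingers": 0.5, "x": 0, "y": 0, "z": 0, "twist": 0}]'

```text
time: 24.35
ee_pos: [0.4376, -0.2774, 0.2699]
tcp_rot: [-17.3, 89.0, -16.6]
wrist_force: [0.6, 0.6, 0.3]
opening: 0.0427
```

```bash
python3 - <<'E'
from h import *
a=cv2.imread('pics/scene0.png').astype(int); c=viewer.camera('scene'); b=c['image'][:,:,::-1].astype(int)
d=(abs(a-b).max(2)>40).astype(np.uint8); d[:, :]=cv2.morphologyEx(d,cv2.MORPH_OPEN,np.ones((2,2),np.uint8))
n,l,s,ce=cv2.connectedComponentsWithStats(d)
for i in range(1,n):
    if s[i,4]>6: print(s[i],ce[i].round(0))
cv2.imwrite('pics/s9.png',c['image'][:,:,::-1])
E
```

```text
[ 187   24   73   37 1077] [235.  37.]
[  34   27  146   49 3588] [112.  51.]
[184  34   5   6  14] [186.  36.]
[212  35   4   4  10] [214.  36.]
[220  36  10  36 193] [224.  51.]
[179  43  41  26 838] [198.  55.]
[ 70  60  18  25 347] [78. 72.]
[137  63  35  14 275] [155.  70.]
[230  62  20   7  99] [240.  65.]
[114  69  16   9 110] [122.  73.]
[179  71  33  16 338] [194.  78.]
[231  71  12   5  49] [236.  73.]
[ 44  72  15   9 112] [51. 76.]
[239  72  15  26 172] [246.  82.]
[223  77   3   4  10] [224.  78.]
[ 54  81  20   9 103] [63. 85.]
[89 81  5  3 11] [91. 82.]
[ 47  84  46  43 892] [ 74. 103.]
[219  85  10  20 127] [224.  94.]
[188  87  31  28 518] [200.  97.]
[ 93 104   2   6  12] [ 94. 106.]
[190 107  29  27 471] [206. 122.]
[222 106   6   7  35] [224. 109.]
[246 106  10   9  62] [250. 110.]
[ 60 116  11  19 150] [ 65. 125.]
[225 116   4   4  12] [227. 118.]
[251 116   6   9  40] [254. 120.]
[ 83 119  15   8  61] [ 90. 123.]
[248 124   8  11  56] [251. 129.]
[  65  127   45   71 1461] [ 84. 162.]
[218 129   4   3  11] [220. 130.]
[ 190  132   70   74 2406] [222. 165.]
[194 135  28   8  91] [209. 140.]
[237 139  10   3  21] [241. 140.]
[182 145   3  12  32] [183. 150.]
[187 144   9  19 140] [191. 154.]
[261 146   2  17  34] [262. 154.]
[184 164   9  11  53] [188. 169.]
[230 171  27  16 279] [244. 178.]
[ 79 198   5   7  23] [ 81. 201.]
[328 202   5   5  22] [330. 204.]
[324 207   5   9  28] [326. 211.]
[287 215   7  14  84] [290. 221.]
[339 215   3   3   8] [340. 216.]
[323 216  18   8  64] [332. 221.]
[276 218   4   3  11] [278. 219.]
[296 220   7  15  94] [299. 227.]
```

View pics/s9.png

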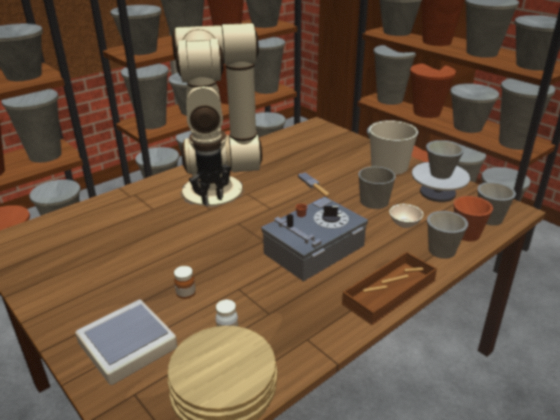

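Compared with the first picture, only the arm, the dial and the bolt have changed. The jars, cup, pots, bowl, rib and brush have not moved.

```bash
python3 -c "
from h import *
print(ticket.job_done())"
```

```text
the job is handed in; nothing more can be done
None
```

The box is unlocked and the job is handed in, at about 24.4 s of the 72 s allowed.

- **Dial numbers:** I turned the dial left to 10 (59.97°), right to 1 (-29.95°) and left to 11 (29.9°). These angles come from the gripper's measured turn and my estimate of the box's yaw, about 0.4° give or take 0.3°. The dial stayed at least 0.6 s on each number.
- **Finding the slot:** I crept left with readings of up to about 8 N. The dial dropped at about 47.5°, which is 0.31 rad beyond the 11. It went down 5.8 mm from the plate and then stopped. The highest push I read was 9.1 N, though I only read the force at the end of each move.
- **Bolt:** I drew it 40.2 mm until it hit the end stop at 14 N, then let go and moved the arm clear.

**Last checks:** the pictures show the dial down, with its pointer left of the 11, and the bolt clear of its keeper. Comparing the first and last scene pictures, only the arm, dial and bolt changed; the other things had not moved.

**Small disagreements:**
- The dial's axis was about 0.7 mm further to the right than the camera showed.
- The tool tilted by about 1° while pressing and pulling, with no visible effect.
- The 10 was hard to confirm by camera: the top view was hidden and the scene view is insensitive there, giving about 59°.
- I did not check the 11 by camera while the dial was on it.

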